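Key the pan carrier onto the packing scale and press it home

TASK

The scale's round pan carrier has been put back loosely: with a fingertip, push it round by one of its upright ribs until its notch stands over the red locating pin, and only then press it down on its blue cap until it is fully home over the pin. Work gently, do not grip or lift the carrier, leave the pan, the jar and the tape roll alone, and finish clear of everything.

Things in the scene. Friction and masses are not known exactly. Their poses are not given: they have to be found in the camera images.
- scale: Bench packing scale, cream housing 240 x 240 x 65 mm, fixed on the counter, read-out on its -x face. Origin: centre of its underside on the counter; z up. The carrier turns about the vertical line through this origin, on a steel spindle. The red locating pin stands on its +x side.
- pin_tip (a point): Tip of the fixed red locating pin (12 mm thick, the top 4.5 mm tapering to 5 mm), 88 mm from the scale's axis along the scale's +x and 99.5 mm above the counter. Until the notch is over it, its tip is 1.5 mm below the carrier's underside; a red painted stripe on the housing, from the pin outwards, shows where it is.
- carrier: Loose steel pan carrier, about 0.4 kg: level disc 184 mm across, 6 mm thick, its socket on the spindle with 1 mm play. Origin: centre of the disc's underside, 101 mm above the counter at the start (91 mm when home); z up, +x to the notch. Three upright radial ribs, 8 mm thick, 24 mm high above the disc, run from 36 to 70 mm from the centre, at 60, 180 and 300 degrees from +x, counter-clockwise.
- notch (a point): Point in the carrier's rim notch, 88 mm from its centre along its +x, level with the disc's top. Notch open to the rim, 18 mm wide, 16 mm deep; a red line on the disc leads to it. It must come horizontally to the pin's place. The disc turns either way without end, with light friction (1 to 4 N at a rib), and stays where it is left.
- cap_top (a point): Centre of the top of the blue cap (34 mm across, 6 mm above the disc) in the carrier's middle, 12 mm above the carrier's origin; press here. The carrier rests on a stiff sliding collar: with the notch over the pin, about 5 to 8 N down sinks it 10 mm, where it stops and stays; the pin's tip then shows 2.5 mm above the disc.
- pan: Bystander: the scale's steel pan, a bowl 170 mm across and 50 mm high, standing on the counter. Origin: centre of its underside.
- jar: Bystander: small jar with a green cap, 56 mm across, 110 mm high. Origin: centre of its underside.
- tape: Bystander: orange tape roll lying flat, 90 mm across, 18 mm high. Origin: centre of its underside.
Mind the look-alikes: they are no part of the job. Leave any brown look-alike of the carrier alone.

How it is judged:
By the outcome, as a careful person would: the job done as asked, in the order asked, and still so for the second after the job is handed in, with the robot touching nothing.
It also fails if it takes over 42 s, if anything falls off the work surface, if the arm or the gripper's body presses on something with over 40 N, if the wrist force passes 120 N, or if a joint passes its speed limit or range.

ROBOT

A 7-joint arm with a two-finger parallel gripper is mounted at the origin on the work surface. World frame = base frame: x ahead of the robot, y to its left, z up, the work surface at z = 0. Lengths are in m, angles in rad, forces in N, time in s.
With the tool pointing down it reaches from about 0.4 to 0.85 m from the base axis. Payload 10.4 kg.
Tool frame: the origin (TCP) lies midway between the tips of the shut fingers; the grasp point (between the pads) lies manip.grip_depth behind it (manip.grip_depth is the distance from the TCP to the grasp point, in m); z points along the fingers, x is the direction in which the jaws open and shut, and the axes are right-handed (so a half turn about z gives the same grasp; the last joint's range is limited). The gripper opens to 85 mm and grips with 20 to 120 N. Pads are 22 mm wide; open, the fingers measure 114 mm over their backs; the gripper's body (76 mm by 85 mm) begins 54 mm behind the grasp point. The pads swing forward as they close: fully open they stand 13 mm farther back than shut.
Start: joints at [1.287, 0.332, -0.065, 1.46, 0.022, 1.35, -0.088], TCP at [0.161, -0.604, 0.231] pointing down, gripper open.
Joint ranges: [-2.6, 2.6], [-0.5, 2.12], [-1.47, 1.34], [0.16, 2.42], [-1.27, 4.41], [0.06, 2.06], [-2.6, 2.6]. Speed limits (rad/s): [2.22, 2.22, 2.79, 2.79, 3.14, 3.14, 3.14].

INTERFACE

Orientations are given as a unit quaternion [x, y, z, w].
In Python, from workcell import manip gives the robot as it stands. The module is installed in compiled form; this text tells all that it offers.
- The arm moves only by the tool send_rows, never from a script. Its argument "steps" is a list of rows, each a list of 2 entries, a list of its own where there are three numbers: the shift along the tool's x, y, z in m, then the turn about the tool's z in rad. In form: [[[x, y, z], spin], ...]. A call has exactly 8 rows; each row is the pose to reach, as a shift and turn from the pose commanded when the call began, along the tool's axes at that moment; what a row does not reach only later rows make up. A row lasts 1/8 s, in which the tool goes at most 62.5 mm and 10.7 degrees, less where a joint would pass 70% of its speed; a pose out of reach is approached as far as the arm can. A call with a gripper value outside its range is refused whole. "hand" is the opening, from 0 (shut) to 1 (fully open), set as the call begins (left out, the last holds). The fingers move at their own pace and stop on an object; "force" is the grip in N (left out, the last holds). Time passes only in rows, so rows that repeat a pose let the fingers close, or fill a call up. It gives the time, the measured TCP pose, the force and the opening at its end, in the units of the state.
- manip.get_obs(): the state, without advancing time (a new reading comes with each control period).
- manip.camera(name): name is "side" or "top"; returns (picture, depth): 480x640x3 uint8, red, green, blue; 480x640 float32, m along the optical axis (not along the pixel's ray), 0 where there is no reading.
- manip.camera_info(name): a dict with "intrinsics" (3x3 intrinsics, pixels), "dist_coeffs" ([k1, k2, p1, p2, k3] as OpenCV has them; the pictures are not rectified), "pose" (4x4, takes a point from camera to world coordinates). Camera axes: x right, y up, looking along -z (the intrinsics and any distortion apply to the point x, -y, -z); pixel columns grow to the right and rows downward; lengths in m; the calibration is good to about 2 mm. A picture is of the moment at which its call begins. camera_info takes no time and is no camera call.
- manip.hand_in(): hands the job in, once; it reports no verdict.
The state is a dict: "clock": time; "joint_pos": joint angles; "joint_velocities": joint speeds; "tau": joint torques, N m; "position": TCP position; "ee_rot": TCP orientation; "ft_force": force on the tool from outside, world axes, zero at the start; "torque": the same for the moment, N m; "grip_width": opening from 0.0 (shut) to 1.0 (fully open).
Only numpy, scipy, OpenCV 4.12 (cv2) and the standard library are available. Lean on these libraries where they do the work, as an engineer would, in place of code of your own. Each camera call takes 0.05 s, during which the arm holds its last target.

## Working session

There is one attempt and no reset: what is moved stays moved. The work goes in short steps, Python scripts to look and compute and a tool call to move; the robot and the scene stay as the last step left them, time stands still between calls to the robot, and variables do not carry over. Pictures are saved under pics/ and viewed, and the job is handed in when it is done.

Besides the shell and the picture viewer there is one more tool, called after "Call:" as a command line: name --argument value ..., lists and objects as JSON in quotes. send_rows: Moves the arm, as the interface text tells. Its arguments: {"type":"object","properties":{"steps":{"type":"array"},"hand":{"type":"number"},"force":{"type":"number"}},"required":["steps"]}

```bash
mkdir -p pics; cat > h.py <<'E'
import numpy as np, cv2
from workcell import manip
def snap(n,tag):
    im,d=manip.camera(n); np.savez(f'pics/{tag}_{n}.npz',im=im,d=d)
    cv2.imwrite(f'pics/{tag}_{n}.png',im[:,:,::-1]); return im,d
def load(n,tag):
    z=np.load(f'pics/{tag}_{n}.npz'); return z['im'],z['d']
def ray(n,px):
    i=manip.camera_info(n); K=np.array(i['intrinsics']);D=np.array(i['dist_coeffs']);T=np.array(i['pose'])
    u=cv2.undistortPoints(np.array(px,float).reshape(-1,1,2),K,D).reshape(-1,2)
    r=np.c_[u[:,0],-u[:,1],-np.ones(len(u))]@T[:3,:3].T
    return T[:3,3],r
def plane(n,px,z):
    o,r=ray(n,px); return o+r*((z-o[2])/r[:,2])[:,None]
def proj(n,P):
    i=manip.camera_info(n); K=np.array(i['intrinsics']);D=np.array(i['dist_coeffs']);T=np.array(i['pose'])
    c=(np.array(P,float).reshape(-1,3)-T[:3,3])@T[:3,:3]
    c=c*[1,-1,-1]
    return cv2.projectPoints(c,np.zeros(3),np.zeros(3),K,D)[0].reshape(-1,2)
E
python3 - <<'E'
from h import *
for n in('top','side'):
    snap(n,'a'); i=manip.camera_info(n); print(n,np.round(i['pose'],3),i['intrinsics'],i['dist_coeffs'])
print(manip.get_obs(), manip.grip_depth)
E
```

```text
top [[ 3.000e-03  9.900e-01 -1.420e-01  4.460e-01]
 [-1.000e+00  1.000e-03 -1.600e-02  5.600e-02]
 [-1.600e-02  1.420e-01  9.900e-01  1.029e+00]
 [ 0.000e+00  0.000e+00  0.000e+00  1.000e+00]] [[469.15124265   0.         318.05975902]
 [  0.         469.15124265 242.14856148]
 [  0.           0.           1.        ]] [-0.08168946  0.          0.          0.          0.        ]
side [[-0.785  0.435 -0.44   0.133]
 [-0.619 -0.576  0.534  0.565]
 [-0.021  0.692  0.722  0.814]
 [ 0.     0.     0.     1.   ]] [[578.24122055   0.         317.05604065]
 [  0.         578.24122055 238.5328396 ]
 [  0.           0.           1.        ]] [-0.0109746  0.         0.         0.         0.       ]
{'clock': 0.1, 'joint_pos': array([ 1.28738991,  0.33281289, -0.06463879,  1.4608695 ,  0.02159677,
        1.34986851, -0.08850085]), 'joint_velocities': array([-0.00133013, -0.00156017,  0.00105217, -0.00348752, -0.00223103,
        0.00047858,  0.00220793]), 'tau': array([ 2.36567255e-03, -6.26748133e+01,  4.99042624e-02, -3.92430317e+01,
        1.64536934e-02,  6.96855408e-03,  1.25555050e-05]), 'position': array([ 0.16104045, -0.60355488,  0.23058689]), 'ee_rot': array([ 7.93038677e-01, -6.09170959e-01, -5.22416480e-04, -3.55261935e-04]), 'ft_force': array([-0.04463609,  0.21774322,  0.2629388 ]), 'torque': array([-0.01983951,  0.01983035, -0.01608392]), 'grip_width': 1.002178670216297} 0.0187
```

View pics/a_top.png

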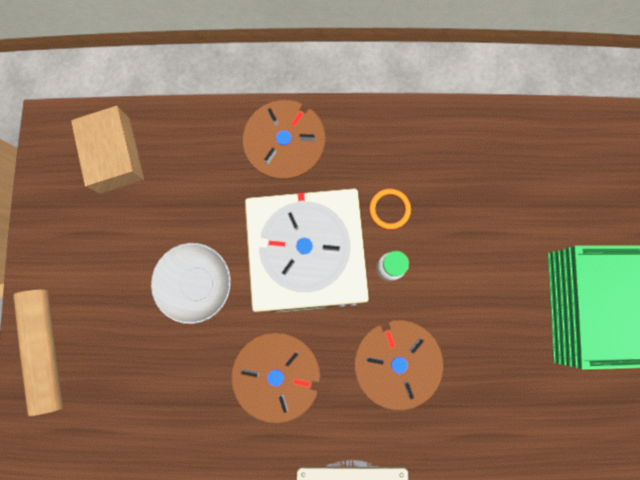

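View pics/a_side.png

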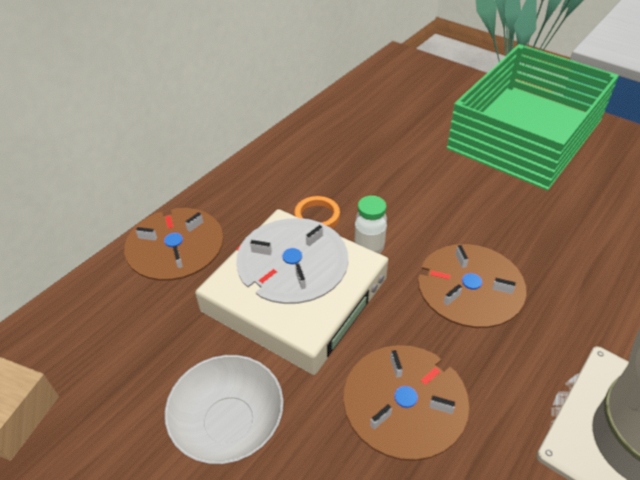

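```bash
cat > meas.py <<'E'
from h import *
def comps(m,amin=8):
    n,l,s,c=cv2.connectedComponentsWithStats(m.astype(np.uint8)); 
    return [(tuple(np.round(c[i],1)),s[i,4],l==i) for i in range(1,n) if s[i,4]>=amin]
def run(n,tag,roi,dz=0.):
    im,d=load(n,tag); hsv=cv2.cvtColor(im,cv2.COLOR_RGB2HSV); H,S,V=[hsv[:,:,k].astype(int) for k in range(3)]
    R=np.zeros(H.shape,bool); R[roi[1]:roi[3],roi[0]:roi[2]]=1
    blue=(H>100)&(H<125)&(S>120)&(V>120)&R
    for c,a,m in comps(blue,30): print(n,'blue',c,a,plane(n,[c],.113+dz).round(4))
    red=((H<6)|(H>174))&(S>170)&(V>150)&R
    for c,a,m in comps(red): print(n,'red',c,a,'z.107',plane(n,[c],.107+dz).round(4)[0],'z.065',plane(n,[c],.065).round(4)[0])
    dark=(V<60)&R
    for c,a,m in comps(dark,15): print(n,'dark',c,a,'z.131',plane(n,[c],.131+dz).round(4)[0])
E
python3 - <<'E'
from meas import *
run('top','a',(240,180,372,315)); run('side','a',(195,205,392,370))
im,d=load('top','a'); hsv=cv2.cvtColor(im,cv2.COLOR_RGB2HSV)
cream=((hsv[:,:,2]>225)&(hsv[:,:,0]>15)&(hsv[:,:,0]<40)).astype(np.uint8); cream[:180]=0;cream[320:]=0;cream[:,:235]=0;cream[:,375:]=0
c=max(cv2.findContours(cream,0,2)[0],key=cv2.contourArea); h=cv2.convexHull(c); ap=cv2.approxPolyDP(h,8,True).reshape(-1,2); print(ap, plane('top',ap,.065).round(4), plane('top',ap,.065).mean(0))
c1=cv2.resize(im[180:320,235:375],(560,560),interpolation=cv2.INTER_CUBIC); cv2.imwrite('pics/crop1.png',c1[:,:,::-1])
print('depth z at cap', d[246,304], )
E
```

```text
top blue (np.float64(303.9), np.float64(245.5)) 194 [[0.5707 0.0983 0.113 ]]
top red (np.float64(300.8), np.float64(195.9)) 34 z.107 [0.6725 0.1056 0.107 ] z.065 [0.6829 0.1078 0.065 ]
top red (np.float64(276.5), np.float64(243.0)) 32 z.107 [0.5765 0.1531 0.107 ] z.065 [0.5825 0.1576 0.065 ]
side blue (np.float64(291.8), np.float64(255.8)) 229 [[0.5691 0.102  0.113 ]]
side red (np.float64(267.1), np.float64(275.8)) 47 z.107 [0.5766 0.155  0.107 ] z.065 [0.603  0.1306 0.065 ]
side dark (np.float64(313.5), np.float64(230.8)) 26 z.131 [0.5651 0.0493 0.131 ]
side dark (np.float64(259.8), np.float64(242.7)) 33 z.131 [0.618  0.1234 0.131 ]
side dark (np.float64(299.5), np.float64(271.5)) 31 z.131 [0.5272 0.1318 0.131 ]
side dark (np.float64(366.6), np.float64(296.9)) 17 z.131 [0.416  0.1097 0.131 ]
side dark (np.float64(329.2), np.float64(348.3)) 39 z.131 [0.4056 0.2149 0.131 ]
[[356 190]
 [367 299]
 [254 310]
 [246 200]] [[ 0.6956 -0.0086  0.065 ]
 [ 0.4672 -0.0291  0.065 ]
 [ 0.4441  0.2017  0.065 ]
 [ 0.6742  0.2238  0.065 ]] [0.57026834 0.09694173 0.065     ]
depth z at cap 0.92946804
```

```bash
ls pics
```

```text
a_side.npz
a_side.png
a_top.npz
a_top.png
crop1.png
```

View pics/crop1.png

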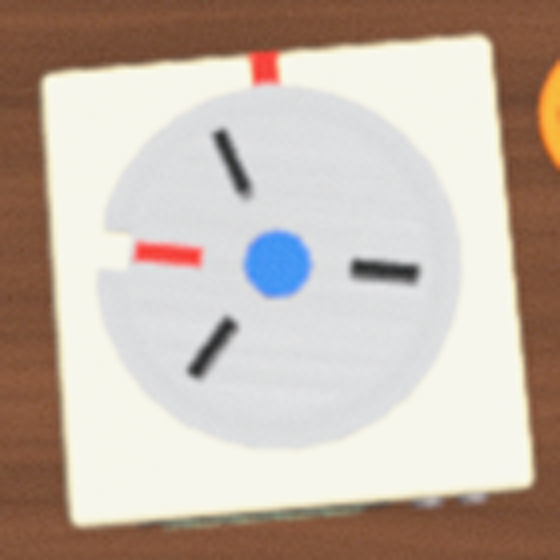

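I read it like this: the carrier meant is the grey one at top px (304,246). It is steel-grey and sits on the cream housing beside the red stripe (301,197). The brown discs at (284,138), (276,378) and (400,365) are look-alikes. The crop shows the notch at about (262,243) and a housing centre that agrees with the cap.

In world axes the carrier's axis is at about (0.570, 0.0985), the pin is at about +5.2° and the notch at about +83.5°. The rib at 23.5° therefore needs pushing clockwise by about 78°.

```bash
cat > mv.py <<'E'
from h import *
from scipy.spatial.transform import Rotation as Ro
C=np.array([.570,.0985])
def st():
    o=manip.get_obs(); R=Ro.from_quat(o['ee_rot']).as_matrix()
    return o,R,np.degrees(np.arctan2(R[1,0],R[0,0]))
def rel(p,yaw):
    o,R,y=st(); s=R.T@(np.array(p)-o['position']); dy=(y-yaw+180)%360-180
    return s.round(4), round(np.radians(dy),3)
def show():
    o,R,y=st(); print('t',round(o['clock'],2),'p',o['position'].round(4),'yaw',y.round(1),'F',o['ft_force'].round(2),'w',round(o['grip_width'],2),'tilt',R[:,2].round(4),'q',o['joint_pos'].round(2))
def ribpt(phi,r,off,z):
    a=np.radians(phi); return np.r_[C+r*np.array([np.cos(a),np.sin(a)])+off*np.array([-np.sin(a),np.cos(a)]),z]
E
python3 - <<'E'
from mv import *
show(); p=ribpt(23.5,.055,.026,.20); print(p,rel(p,23.5))
E
```

```text
t 0.1 p [ 0.161  -0.6036  0.2306] yaw -75.1 F [-0.04  0.22  0.26] w 1.0 tilt [-4.0e-04  1.2e-03 -1.0e+00] q [ 1.29  0.33 -0.06  1.46  0.02  1.35 -0.09]
[0.61007083 0.14427476 0.2       ] (array([-0.6067, -0.6267,  0.0313]), np.float64(-1.72))
```

Call:
send_rows --steps '[[[-0.03, -0.03, 0], -0.1], [[-0.065, -0.067, 0], -0.2], [[-0.1, -0.104, 0], -0.3], [[-0.135, -0.14, 0], -0.4], [[-0.17, -0.176, 0], -0.5], [[-0.205, -0.212, 0], -0.6], [[-0.24, -0.248, 0], -0.7], [[-0.275, -0.285, 0], -0.8]]' --hand 0 --force 20

```text
clock: 1.1
position: [0.366, -0.2632, 0.2312]
ee_rot: [0.968, -0.251, -0.0, 0.0]
ft_force: [0.9, -0.2, -0.2]
grip_width: 0.002
```

```bash
python3 - <<'E'
from mv import *
show(); p=ribpt(23.5,.055,.026,.20); print(p,rel(p,23.5))
E
```

```text
t 1.1 p [ 0.366  -0.2632  0.2312] yaw -29.0 F [ 0.94 -0.17 -0.2 ] w 0.0 tilt [-2.e-04 -2.e-04 -1.e+00] q [ 0.96 -0.03 -0.43  1.88 -0.01  1.3   0.03]
[0.61007083 0.14427476 0.2       ] (array([ 0.0155, -0.4747,  0.031 ]), np.float64(-0.917))
```

Call:
send_rows --steps '[[[0.002, -0.055, 0.004], -0.11], [[0.004, -0.11, 0.008], -0.23], [[0.006, -0.165, 0.012], -0.34], [[0.008, -0.22, 0.016], -0.46], [[0.01, -0.275, 0.02], -0.57], [[0.012, -0.33, 0.024], -0.69], [[0.014, -0.385, 0.028], -0.8], [[0.015, -0.435, 0.031], -0.915]]'

```text
clock: 2.1
position: [0.5917, 0.1091, 0.1997]
ee_rot: [0.979, 0.203, -0.0, -0.0]
ft_force: [0.6, -0.6, 0.2]
grip_width: -0.002
```

```bash
python3 - <<'E'
from mv import *
show(); p=ribpt(23.5,.055,.026,.113); print(p,rel(p,23.5))
E
```

```text
t 2.1 p [0.5917 0.1091 0.1997] yaw 23.4 F [ 0.57 -0.58  0.23] w -0.0 tilt [-5.e-04  0.e+00 -1.e+00] q [ 0.37  0.41 -0.81  1.54  0.3   1.33 -0.06]
[0.61007083 0.14427476 0.113     ] (array([ 0.0309, -0.0249,  0.0867]), np.float64(-0.002))
```

Call:
send_rows --steps '[[[0.015, -0.012, 0], 0], [[0.031, -0.025, 0], 0], [[0.031, -0.025, 0.02], 0], [[0.031, -0.025, 0.04], 0], [[0.031, -0.025, 0.06], 0], [[0.031, -0.025, 0.07], 0], [[0.031, -0.025, 0.08], 0], [[0.031, -0.025, 0.084], 0]]'

```text
clock: 3.1
position: [0.6097, 0.1427, 0.1158]
ee_rot: [0.98, 0.201, -0.0, 0.0]
ft_force: [0.1, -0.8, 0.2]
grip_width: 0.004
```

```bash
python3 - <<'E'
from mv import *
show(); snap('side','b')
im,_=load('side','b'); cv2.imwrite('pics/b_crop.png',cv2.resize(im[130:370,180:420],(600,600),interpolation=cv2.INTER_CUBIC)[:,:,::-1])
p0=np.array(st()[0]['position'])
for off in (.015,):
  for phi in (23.5,14,4,-6,-16,-26,-36,-46,-54.7):
    p=ribpt(phi,.055,off,.115); print(phi,p.round(4),rel(p,phi))
E
```

```text
t 3.1 p [0.6097 0.1427 0.1158] yaw 23.2 F [ 0.06 -0.75  0.21] w 0.0 tilt [-2.e-04 -1.e-04 -1.e+00] q [ 0.28  0.54 -0.77  1.56  0.39  1.2  -0.16]
23.5 [0.6145 0.1342 0.115 ] (array([0.0011, 0.0097, 0.0007]), np.float64(-0.005))
14 [0.6197 0.1264 0.115 ] (array([0.0029, 0.019 , 0.0007]), np.float64(0.161))
4 [0.6238 0.1173 0.115 ] (array([0.0031, 0.029 , 0.0007]), np.float64(0.335))
-6 [0.6263 0.1077 0.115 ] (array([0.0015, 0.0388, 0.0007]), np.float64(0.51))
-16 [0.627  0.0978 0.115 ] (array([-0.0017,  0.0482,  0.0007]), np.float64(0.684))
-26 [0.626  0.0879 0.115 ] (array([-0.0065,  0.0569,  0.0007]), np.float64(0.859))
-36 [0.6233 0.0783 0.115 ] (array([-0.0127,  0.0646,  0.0007]), np.float64(1.033))
-46 [0.619  0.0694 0.115 ] (array([-0.0202,  0.0711,  0.0007]), np.float64(1.208))
-54.7 [0.614  0.0623 0.115 ] (array([-0.0276,  0.0757,  0.0007]), np.float64(1.36))
```

View pics/b_crop.png

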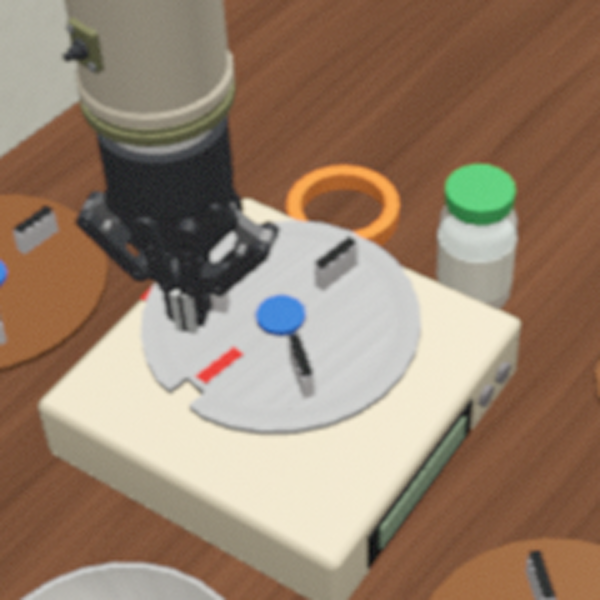

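The tip stands at crop px (190,310), on the notch side of the rib and just above the disc. Next I push clockwise along the arc.

Call:
send_rows --steps '[[[0.001, 0.005, 0], 0], [[0.001, 0.01, 0], 0], [[0.002, 0.0145, 0], 0.08], [[0.003, 0.019, 0], 0.16], [[0.003, 0.024, 0], 0.25], [[0.003, 0.029, 0], 0.335], [[0.0025, 0.034, 0], 0.42], [[0.0015, 0.039, 0], 0.51]]'

```text
clock: 4.15
position: [0.6267, 0.1084, 0.1169]
ee_rot: [0.999, -0.054, 0.0, -0.001]
ft_force: [0.1, 2.4, -0.3]
grip_width: 0.0
```

```bash
python3 - <<'E'
from mv import *
from meas import run
show(); snap('side','c'); run('side','c',(195,205,392,370))
im,_=load('side','c'); cv2.imwrite('pics/c_crop.png',cv2.resize(im[130:370,180:420],(600,600),interpolation=cv2.INTER_CUBIC)[:,:,::-1])
for phi in (-6,-11,-16,-21,-26,-31,-36,-41,-46,-50):
    p=ribpt(phi,.055,.015,.115); print(phi,p.round(4),rel(p,phi))
E
```

```text
t 4.15 p [0.6267 0.1084 0.1169] yaw -6.1 F [ 0.12  2.37 -0.26] w 0.0 tilt [ 8.0e-04  1.5e-03 -1.0e+00] q [ 0.25  0.53 -0.67  1.54  0.34  1.2  -0.58]
side blue (np.float64(292.4), np.float64(255.2)) 224 [[0.5691 0.1004 0.113 ]]
side red (np.float64(259.7), np.float64(264.5)) 44 z.107 [0.6023 0.1443 0.107 ] z.065 [0.6302 0.1193 0.065 ]
side dark (np.float64(259.3), np.float64(218.3)) 746 z.131 [0.6571 0.0815 0.131 ]
side dark (np.float64(322.8), np.float64(239.9)) 30 z.131 [0.54   0.0565 0.131 ]
side dark (np.float64(283.5), np.float64(272.0)) 30 z.131 [0.5464 0.1477 0.131 ]
side dark (np.float64(366.5), np.float64(297.4)) 19 z.131 [0.4155 0.1106 0.131 ]
side dark (np.float64(329.3), np.float64(348.4)) 41 z.131 [0.4054 0.2149 0.131 ]
-6 [0.6263 0.1077 0.115 ] (array([-0.0006, -0.0002,  0.0018]), np.float64(-0.008))
-11 [0.6269 0.1027 0.115 ] (array([0.0005, 0.0046, 0.0018]), np.float64(0.08))
-16 [0.627  0.0978 0.115 ] (array([0.0012, 0.0095, 0.0018]), np.float64(0.167))
-21 [0.6267 0.0928 0.115 ] (array([0.0015, 0.0145, 0.0018]), np.float64(0.254))
-26 [0.626  0.0879 0.115 ] (array([0.0013, 0.0195, 0.0018]), np.float64(0.341))
-31 [0.6249 0.083  0.115 ] (array([0.0007, 0.0244, 0.0018]), np.float64(0.429))
-36 [0.6233 0.0783 0.115 ] (array([-0.0003,  0.0293,  0.0018]), np.float64(0.516))
-41 [0.6213 0.0737 0.115 ] (array([-0.0017,  0.034 ,  0.0018]), np.float64(0.603))
-46 [0.619  0.0694 0.115 ] (array([-0.0036,  0.0386,  0.0018]), np.float64(0.69))
-50 [0.6168 0.066  0.115 ] (array([-0.0053,  0.0422,  0.0018]), np.float64(0.76))
```

View pics/c_crop.png

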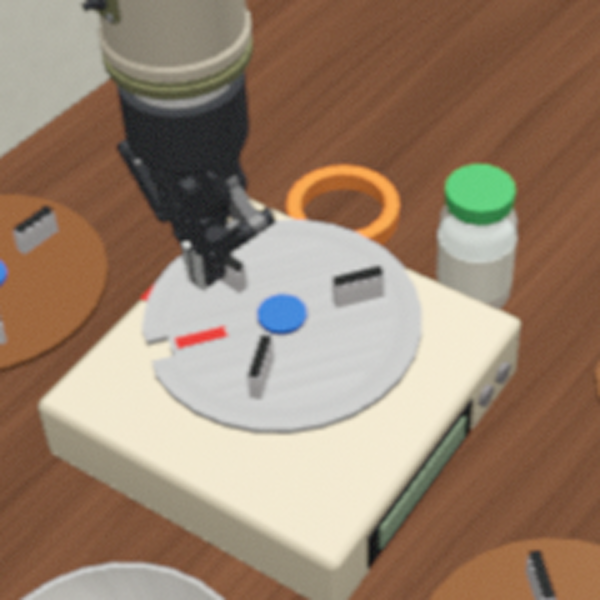

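Call:
send_rows --steps '[[[0.0005, 0.005, 0.001], 0.08], [[0.001, 0.0095, 0.001], 0.165], [[0.0015, 0.0145, 0.001], 0.255], [[0.0015, 0.0195, 0.001], 0.34], [[0.0005, 0.0245, 0.001], 0.43], [[-0.0005, 0.0295, 0.001], 0.515], [[-0.0015, 0.034, 0.001], 0.6], [[-0.0035, 0.0385, 0.001], 0.69]]'

```text
clock: 5.2
position: [0.6202, 0.0705, 0.1165]
ee_rot: [0.922, -0.387, 0.001, -0.001]
ft_force: [2.8, 2.4, 2.5]
grip_width: 0.003
```

```bash
python3 - <<'E'
from mv import *
from meas import run
show(); snap('side','d'); snap('top','d');run('side','d',(195,205,392,370));run('top','d',(240,180,372,315))
im,_=load('side','d'); im2,_=load('top','d')
f=lambda a:cv2.resize(a,(400,400),interpolation=cv2.INTER_CUBIC)
cv2.imwrite('pics/d_crop.png',np.hstack([f(im[200:330,210:350]),f(im2[180:320,235:375])])[:,:,::-1])
for phi in (-46,-50,-52,-54.7):
    p=ribpt(phi,.055,.015,.116); print(phi,p.round(4),rel(p,phi))
E
```

```text
t 5.2 p [0.6202 0.0705 0.1165] yaw -45.6 F [2.78 2.37 2.48] w 0.0 tilt [ 0.0033  0.0014 -1.    ] q [ 0.23  0.47 -0.54  1.58  0.25  1.16 -1.16]
side blue (np.float64(292.5), np.float64(255.7)) 220 [[0.5683 0.1011 0.113 ]]
side red (np.float64(239.2), np.float64(245.9)) 12 z.107 [0.6578 0.1343 0.107 ] z.065 [0.689  0.1087 0.065 ]
side red (np.float64(262.4), np.float64(247.9)) 41 z.107 [0.6235 0.1141 0.107 ] z.065 [0.6527 0.0873 0.065 ]
side dark (np.float64(270.5), np.float64(207.0)) 22 z.131 [0.6605 0.0489 0.131 ]
side dark (np.float64(285.0), np.float64(206.4)) 20 z.131 [0.6414 0.0326 0.131 ]
side dark (np.float64(280.9), np.float64(223.5)) 141 z.131 [0.6195 0.0689 0.131 ]
side dark (np.float64(322.2), np.float64(256.8)) 33 z.131 [0.518  0.0863 0.131 ]
side dark (np.float64(264.7), np.float64(263.4)) 31 z.131 [0.5816 0.1521 0.131 ]
side dark (np.float64(366.6), np.float64(297.2)) 18 z.131 [0.4156 0.1102 0.131 ]
side dark (np.float64(329.3), np.float64(347.9)) 42 z.131 [0.4059 0.2143 0.131 ]
top blue (np.float64(300.4), np.float64(247.5)) 75 [[0.5668 0.1052 0.113 ]]
top dark (np.float64(277.2), np.float64(237.9)) 24 z.131 [0.5831 0.1494 0.131 ]
-46 [0.619  0.0694 0.116 ] (array([-0.0002,  0.0009,  0.0003]), np.float64(0.008))
-50 [0.6168 0.066  0.116 ] (array([0.0006, 0.0048, 0.0003]), np.float64(0.078))
-52 [0.6157 0.0644 0.116 ] (array([0.001 , 0.0067, 0.0003]), np.float64(0.113))
-54.7 [0.614  0.0623 0.116 ] (array([0.0013, 0.0094, 0.0003]), np.float64(0.16))
```

View pics/d_crop.png

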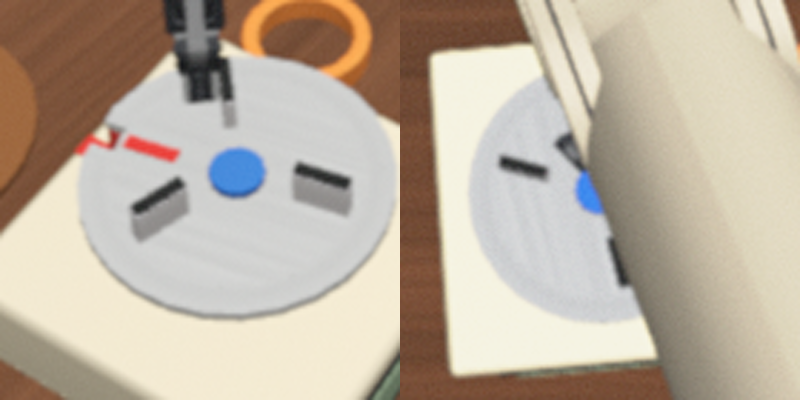

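Call:
send_rows --steps '[[[0, 0.001, 0], 0.02], [[0.0005, 0.002, 0], 0.04], [[0.0005, 0.003, 0], 0.06], [[0.001, 0.004, 0], 0.08], [[0.001, 0.005, 0], 0.1], [[0.001, 0.006, 0], 0.115], [[0.0015, 0.007, 0], 0.13], [[0.0015, 0.007, 0], 0.13]]'

```text
clock: 6.3
position: [0.6159, 0.0643, 0.1161]
ee_rot: [0.895, -0.445, 0.001, -0.001]
ft_force: [3.7, 3.8, 3.7]
grip_width: 0.001
```

```bash
python3 - <<'E'
from mv import *
from meas import run
show(); snap('side','e'); run('side','e',(195,205,392,370))
im,_=load('side','e')
cv2.imwrite('pics/e_crop.png',cv2.resize(im[210:310,220:340],(720,600),interpolation=cv2.INTER_CUBIC)[:,:,::-1])
for z in (.107,):
  # expected stripe/pin location
  a=np.radians(5.2); print(proj('side',[[*(C+.088*np.array([np.cos(a),np.sin(a)])),.0995],[*(C+.088*np.array([np.cos(a),np.sin(a)])),.107],[*(C+.1*np.array([np.cos(a),np.sin(a)])),.065]]))
E
```

```text
t 6.3 p [0.6159 0.0643 0.1161] yaw -52.9 F [3.67 3.85 3.74] w 0.0 tilt [ 2.3e-03  7.0e-04 -1.0e+00] q [ 0.22  0.45 -0.52  1.59  0.24  1.15 -1.27]
side blue (np.float64(292.4), np.float64(255.8)) 223 [[0.5683 0.1014 0.113 ]]
side red (np.float64(264.8), np.float64(245.2)) 42 z.107 [0.6244 0.1071 0.107 ] z.065 [0.6537 0.0798 0.065 ]
side dark (np.float64(287.1), np.float64(206.8)) 30 z.131 [0.6378 0.0312 0.131 ]
side dark (np.float64(282.7), np.float64(221.4)) 133 z.131 [0.6204 0.0632 0.131 ]
side dark (np.float64(292.5), np.float64(225.2)) 25 z.131 [0.6013 0.0602 0.131 ]
side dark (np.float64(261.7), np.float64(261.0)) 32 z.131 [0.5888 0.1512 0.131 ]
side dark (np.float64(320.3), np.float64(260.0)) 35 z.131 [0.5162 0.0935 0.131 ]
side dark (np.float64(366.6), np.float64(297.2)) 16 z.131 [0.4156 0.1102 0.131 ]
side dark (np.float64(329.3), np.float64(348.2)) 40 z.131 [0.4056 0.2146 0.131 ]
[[250.98185982 239.46632064]
 [250.52684326 236.42879268]
 [247.61425328 250.36468696]]
```

View pics/e_crop.png

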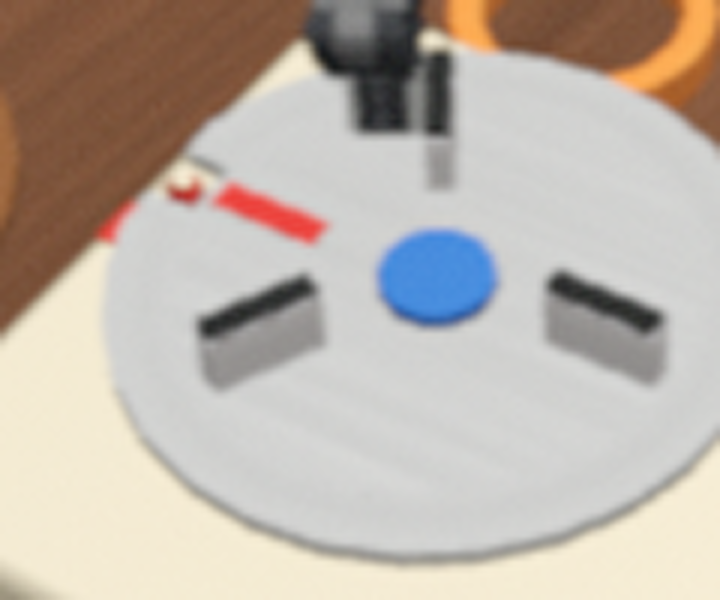

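Call:
send_rows --steps '[[[0, -0.006, 0], 0], [[0, -0.012, 0], 0], [[0, -0.012, -0.05], 0], [[0, -0.012, -0.1], 0], [[0.035, 0.025, -0.11], 0], [[0.075, 0.065, -0.11], 0], [[0.115, 0.11, -0.11], 0], [[0.15, 0.15, -0.11], 0]]'

```text
clock: 7.35
position: [0.5846, -0.1489, 0.2249]
ee_rot: [0.895, -0.446, -0.0, 0.0]
ft_force: [0.8, 0.3, 0.1]
grip_width: 0.001
```

```bash
python3 - <<'E'
from mv import *
from meas import run
show(); snap('top','f'); snap('side','f'); run('top','f',(240,180,372,315)); run('side','f',(195,205,392,370))
im,_=load('side','f'); im2,_=load('top','f')
f=lambda a:cv2.resize(a,(400,400),interpolation=cv2.INTER_CUBIC)
cv2.imwrite('pics/f_crop.png',np.hstack([f(im[205:305,230:330]),f(im2[185:285,255:355])])[:,:,::-1])
E
```

```text
t 7.35 p [ 0.5846 -0.1489  0.2249] yaw -53.0 F [0.77 0.33 0.08] w 0.0 tilt [-1.3e-03 -5.0e-04 -1.0e+00] q [ 0.53  0.32 -0.44  1.51  0.14  1.34 -0.85]
top blue (np.float64(304.2), np.float64(246.0)) 197 [[0.5698 0.0977 0.113 ]]
top red (np.float64(300.7), np.float64(197.1)) 48 z.107 [0.67   0.1058 0.107 ] z.065 [0.6803 0.108  0.065 ]
top red (np.float64(300.4), np.float64(219.6)) 36 z.107 [0.6239 0.106  0.107 ] z.065 [0.632  0.1082 0.065 ]
top dark (np.float64(278.2), np.float64(234.7)) 19 z.131 [0.5894 0.1476 0.131 ]
top dark (np.float64(307.4), np.float64(271.2)) 16 z.131 [0.5185 0.0904 0.131 ]
side blue (np.float64(292.5), np.float64(255.8)) 222 [[0.5682 0.1013 0.113 ]]
side red (np.float64(264.5), np.float64(245.2)) 39 z.107 [0.6248 0.1074 0.107 ] z.065 [0.6541 0.0802 0.065 ]
side dark (np.float64(292.7), np.float64(225.7)) 17 z.131 [0.6003 0.0609 0.131 ]
side dark (np.float64(320.1), np.float64(260.0)) 34 z.131 [0.5164 0.0937 0.131 ]
side dark (np.float64(261.9), np.float64(261.0)) 28 z.131 [0.5885 0.151  0.131 ]
side dark (np.float64(366.6), np.float64(297.5)) 17 z.131 [0.4153 0.1107 0.131 ]
side dark (np.float64(329.2), np.float64(348.3)) 39 z.131 [0.4056 0.2149 0.131 ]
```

View pics/f_crop.png

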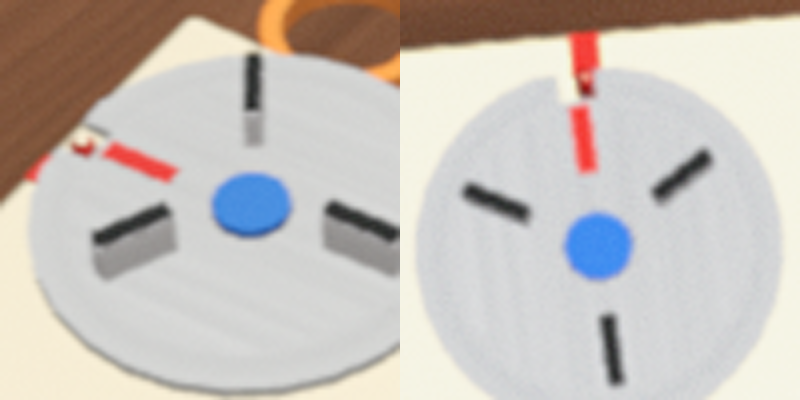

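The top view shows the red line at 8.7° and the stripe and pin at 5.3°. In the right crop the pin (586,85) sits right of the notch centre (573,90). So about 3.4° more clockwise; I go back down behind the same rib.

```bash
python3 - <<'E'
from mv import *
show()
for p in ([.6226,.0671,.2],[.6226,.0671,.116]): print(rel(p,-56.4))
E
```

```text
t 7.45 p [ 0.5835 -0.1546  0.2245] yaw -53.5 F [ 0.47 -0.55  0.64] w 0.0 tilt [-0.0025 -0.0033 -1.    ] q [ 0.53  0.32 -0.44  1.51  0.14  1.34 -0.85]
(array([-0.1551, -0.1633,  0.0237]), np.float64(0.05))
(array([-0.1552, -0.1636,  0.1077]), np.float64(0.05))
```

Call:
send_rows --steps '[[[-0.04, -0.042, 0.0], 0.05], [[-0.08, -0.084, 0.0], 0.05], [[-0.12, -0.126, 0.0], 0.05], [[-0.155, -0.163, 0.01], 0.05], [[-0.155, -0.163, 0.04], 0.05], [[-0.155, -0.163, 0.07], 0.05], [[-0.155, -0.163, 0.09], 0.05], [[-0.155, -0.163, 0.103], 0.05]]'

```text
clock: 8.45
position: [0.6222, 0.0754, 0.1212]
ee_rot: [0.884, -0.468, -0.0, 0.0]
ft_force: [-0.0, -0.1, 0.0]
grip_width: 0.004
```

```bash
python3 - <<'E'
from mv import *
show(); snap('side','g'); show()
im,_=load('side','g'); f=lambda a:cv2.resize(a,(500,500),interpolation=cv2.INTER_CUBIC)
cv2.imwrite('pics/g_crop.png',f(im[195:295,230:330])[:,:,::-1])
for p in ([.6226,.0671,.116],[.6126,.0605,.116]): print(rel(p,-56.4))
E
```

```text
t 8.45 p [0.6222 0.0754 0.1212] yaw -55.9 F [-0.05 -0.12  0.05] w 0.0 tilt [-1.e-03 -2.e-04 -1.e+00] q [ 0.2   0.47 -0.52  1.56  0.24  1.18 -1.34]
t 8.5 p [0.6216 0.0752 0.1199] yaw -55.9 F [-1.5   0.4  -1.46] w 0.0 tilt [-2.4e-03 -4.0e-04 -1.0e+00] q [ 0.2   0.47 -0.52  1.57  0.24  1.17 -1.34]
(array([0.0073, 0.0038, 0.0039]), np.float64(0.009))
(array([0.0071, 0.0157, 0.0039]), np.float64(0.009))
```

View pics/g_crop.png

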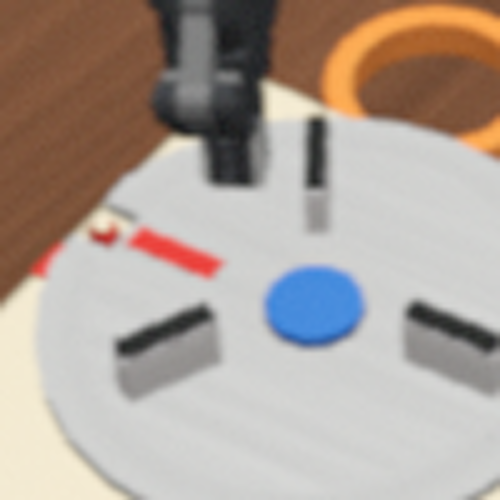

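Call:
send_rows --steps '[[[0.003, 0.002, 0.002], 0.01], [[0.007, 0.004, 0.003], 0.01], [[0.007, 0.006, 0.003], 0.01], [[0.007, 0.008, 0.003], 0.01], [[0.007, 0.01, 0.003], 0.01], [[0.007, 0.012, 0.003], 0.01], [[0.007, 0.013, 0.003], 0.01], [[0.007, 0.013, 0.003], 0.01]]'

```text
clock: 9.5
position: [0.6157, 0.0627, 0.1195]
ee_rot: [0.881, -0.473, 0.0, -0.0]
ft_force: [1.3, 1.3, -0.1]
grip_width: 0.001
```

```bash
python3 - <<'E'
from mv import *
from meas import run
show(); snap('side','i'); run('side','i',(240,230,310,270)); show()
im,_=load('side','i'); f=lambda a:cv2.resize(a,(500,500),interpolation=cv2.INTER_CUBIC)
cv2.imwrite('pics/i_crop.png',f(im[205:265,225:285])[:,:,::-1])
for p in ([.6137,.0616,.116],): print(rel(p,-56.4))
E
```

```text
t 9.5 p [0.6157 0.0627 0.1195] yaw -56.4 F [ 1.28  1.3  -0.09] w 0.0 tilt [ 6.e-04  3.e-04 -1.e+00] q [ 0.23  0.45 -0.51  1.59  0.24  1.16 -1.32]
side blue (np.float64(292.3), np.float64(255.9)) 225 [[0.5683 0.1017 0.113 ]]
side red (np.float64(265.2), np.float64(244.8)) 39 z.107 [0.6245 0.106  0.107 ] z.065 [0.6538 0.0787 0.065 ]
side dark (np.float64(261.9), np.float64(260.2)) 31 z.131 [0.5896 0.1497 0.131 ]
t 9.55 p [0.6157 0.0626 0.1194] yaw -56.4 F [ 1.17  1.27 -0.2 ] w -0.0 tilt [ 4.e-04  2.e-04 -1.e+00] q [ 0.23  0.45 -0.51  1.59  0.24  1.16 -1.33]
(array([-0.0003,  0.0022,  0.0034]), np.float64(-0.0))
```

View pics/i_crop.png

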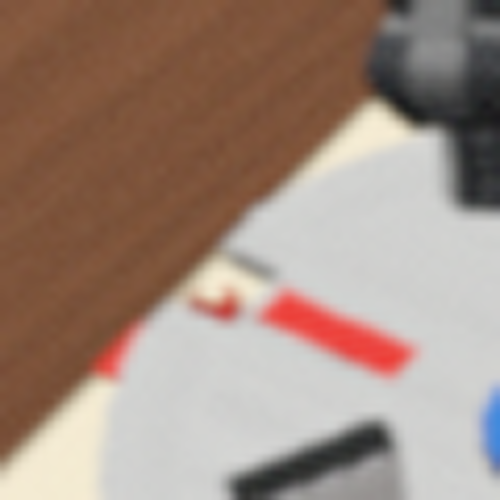

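Call:
send_rows --steps '[[[0, 0.0005, 0.002], 0.01], [[0, 0.001, 0.002], 0.02], [[0, 0.0015, 0.002], 0.03], [[0, 0.002, 0.002], 0.03], [[0, 0.002, 0.002], 0.03], [[0, 0.002, 0.002], 0.03], [[0, 0.002, 0.002], 0.03], [[0, 0.002, 0.002], 0.03]]'

```text
clock: 10.55
position: [0.6142, 0.0613, 0.1176]
ee_rot: [0.874, -0.486, 0.0, -0.0]
ft_force: [4.5, 1.8, 3.1]
grip_width: 0.0
```

```bash
python3 - <<'E'
from mv import *
from meas import run
show(); snap('side','j'); run('side','j',(240,230,310,270)); show()
im,_=load('side','j'); f=lambda a:cv2.resize(a,(500,500),interpolation=cv2.INTER_CUBIC)
cv2.imwrite('pics/j_crop.png',f(im[205:265,225:285])[:,:,::-1])
E
```

```text
t 10.55 p [0.6142 0.0613 0.1176] yaw -58.2 F [4.45 1.81 3.13] w 0.0 tilt [ 9.e-04 -0.e+00 -1.e+00] q [ 0.22  0.45 -0.51  1.6   0.23  1.16 -1.35]
side blue (np.float64(292.2), np.float64(256.0)) 228 [[0.5683 0.1019 0.113 ]]
side red (np.float64(265.8), np.float64(244.2)) 40 z.107 [0.6246 0.1043 0.107 ] z.065 [0.6539 0.0769 0.065 ]
side dark (np.float64(261.2), np.float64(259.6)) 29 z.131 [0.5914 0.1495 0.131 ]
t 10.6 p [0.6142 0.0613 0.1177] yaw -58.2 F [4.41 1.7  3.7 ] w 0.0 tilt [ 0.001 -0.    -1.   ] q [ 0.22  0.45 -0.51  1.6   0.23  1.16 -1.35]
```

View pics/j_crop.png

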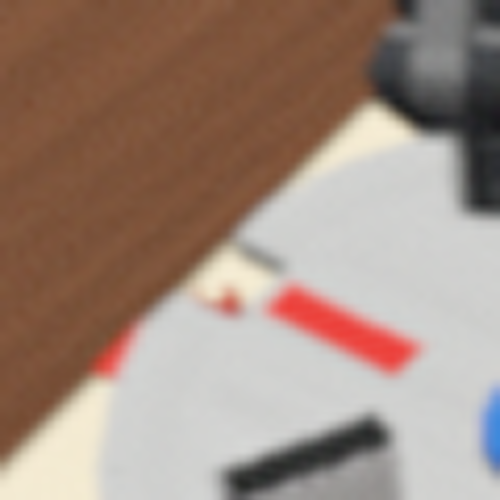

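Call:
send_rows --steps '[[[0, -0.006, 0], 0], [[0, -0.012, 0], 0], [[0, -0.012, -0.05], 0], [[0, -0.012, -0.1], 0], [[0.035, 0.025, -0.11], 0], [[0.075, 0.065, -0.11], 0], [[0.115, 0.11, -0.11], 0], [[0.15, 0.15, -0.11], 0]]'

```text
clock: 11.6
position: [0.5645, -0.1475, 0.2269]
ee_rot: [0.874, -0.486, -0.001, 0.0]
ft_force: [0.7, -0.2, 0.1]
grip_width: 0.0
```

```bash
python3 - <<'E'
from mv import *
from meas import run
show(); snap('top','k'); snap('side','k'); run('top','k',(240,180,372,315)); run('side','k',(195,205,392,370))
im,_=load('side','k'); im2,_=load('top','k')
f=lambda a:cv2.resize(a,(400,400),interpolation=cv2.INTER_CUBIC)
cv2.imwrite('pics/k_crop.png',np.hstack([f(im[205:305,230:330]),f(im2[190:240,275:325])])[:,:,::-1])
show()
E
```

```text
t 11.6 p [ 0.5645 -0.1475  0.2269] yaw -58.2 F [ 0.75 -0.17  0.07] w 0.0 tilt [-1.4e-03 -2.0e-04 -1.0e+00] q [ 0.54  0.28 -0.44  1.56  0.12  1.33 -0.93]
top blue (np.float64(303.8), np.float64(246.1)) 197 [[0.5696 0.0985 0.113 ]]
top red (np.float64(300.8), np.float64(197.4)) 51 z.107 [0.6694 0.1055 0.107 ] z.065 [0.6796 0.1078 0.065 ]
top red (np.float64(301.9), np.float64(219.2)) 36 z.107 [0.6247 0.103  0.107 ] z.065 [0.6328 0.1051 0.065 ]
top dark (np.float64(325.6), np.float64(229.7)) 15 z.131 [0.5993 0.0555 0.131 ]
top dark (np.float64(278.6), np.float64(233.4)) 21 z.131 [0.592  0.1468 0.131 ]
top dark (np.float64(305.5), np.float64(272.1)) 17 z.131 [0.5168 0.094  0.131 ]
side blue (np.float64(292.3), np.float64(256.0)) 227 [[0.5681 0.1018 0.113 ]]
side red (np.float64(265.8), np.float64(244.3)) 36 z.107 [0.6245 0.1045 0.107 ] z.065 [0.6537 0.0771 0.065 ]
side dark (np.float64(294.5), np.float64(225.6)) 15 z.131 [0.5981 0.0589 0.131 ]
side dark (np.float64(260.9), np.float64(259.7)) 30 z.131 [0.5916 0.1499 0.131 ]
side dark (np.float64(318.7), np.float64(261.4)) 31 z.131 [0.5164 0.0973 0.131 ]
side dark (np.float64(366.6), np.float64(297.2)) 16 z.131 [0.4156 0.1102 0.131 ]
side dark (np.float64(329.2), np.float64(348.2)) 39 z.131 [0.4057 0.2147 0.131 ]
t 11.7 p [ 0.5632 -0.1529  0.2266] yaw -58.7 F [ 0.57 -0.53  0.56] w -0.0 tilt [-0.0027 -0.0029 -1.    ] q [ 0.54  0.28 -0.43  1.56  0.12  1.33 -0.93]
```

View pics/k_crop.png

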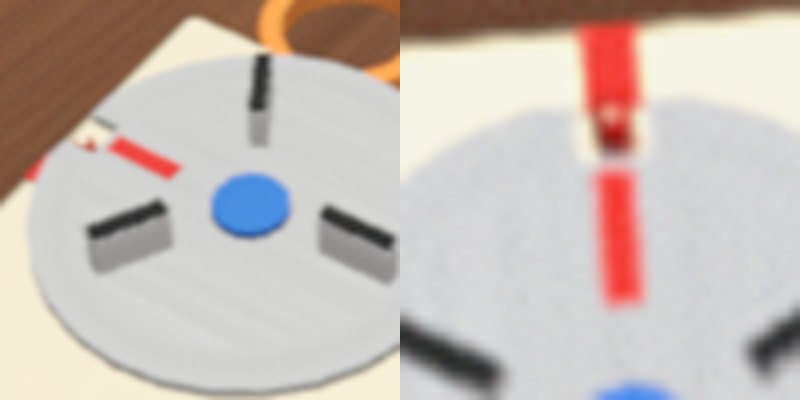

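Top crop: the notch (575–650, centre 613) is centred on the pin (613,130). The line is at 4.7° and the stripe at 4.9°, so it is aligned. Next I hover over the cap.

```bash
python3 - <<'E'
from mv import *
show(); print(rel([.5697,.0985,.14],-58.2))
E
```

```text
t 11.7 p [ 0.5632 -0.1529  0.2266] yaw -58.7 F [ 0.57 -0.53  0.56] w -0.0 tilt [-0.0027 -0.0029 -1.    ] q [ 0.54  0.28 -0.43  1.56  0.12  1.33 -0.93]
(array([-0.2115, -0.1364,  0.0859]), np.float64(-0.009))
```

Call:
send_rows --steps '[[[-0.045, -0.029, 0], 0], [[-0.09, -0.058, 0], 0], [[-0.135, -0.087, 0], 0], [[-0.175, -0.113, 0], 0], [[-0.205, -0.132, 0.02], 0], [[-0.205, -0.132, 0.05], 0], [[-0.205, -0.132, 0.07], 0], [[-0.205, -0.132, 0.085], 0]]'

```text
clock: 12.7
position: [0.569, 0.0989, 0.141]
ee_rot: [0.874, -0.486, -0.001, 0.001]
ft_force: [0.1, -0.2, -0.3]
grip_width: 0.001
```

```bash
python3 - <<'E'
from mv import *
show(); print(rel([.5697,.0985,.14],-58.2)); snap('side','l'); show()
im,_=load('side','l'); f=lambda a:cv2.resize(a,(500,500),interpolation=cv2.INTER_CUBIC)
cv2.imwrite('pics/l_crop.png',f(im[195:295,230:330])[:,:,::-1])
E
```

```text
t 12.7 p [0.569  0.0989 0.141 ] yaw -58.1 F [ 0.07 -0.22 -0.28] w 0.0 tilt [-1.8e-03 -2.0e-04 -1.0e+00] q [ 0.22  0.35 -0.57  1.68  0.2   1.17 -1.41]
(array([ 0.0007, -0.0003,  0.001 ]), np.float64(0.001))
t 12.75 p [0.5683 0.0986 0.1393] yaw -58.1 F [-1.21  0.03 -2.33] w -0.0 tilt [-3.6e-03 -5.0e-04 -1.0e+00] q [ 0.22  0.35 -0.57  1.68  0.2   1.17 -1.41]
```

View pics/l_crop.png

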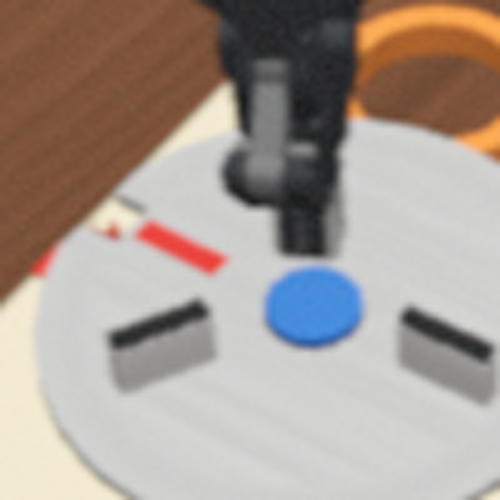

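Call:
send_rows --steps '[[[0.001, 0, 0.008], 0], [[0.001, 0, 0.015], 0], [[0.001, 0, 0.02], 0], [[0.001, 0, 0.024], 0], [[0.001, 0, 0.026], 0], [[0.001, 0, 0.028], 0], [[0.001, 0, 0.03], 0], [[0.001, 0, 0.031], 0]]'

```text
clock: 13.75
position: [0.5702, 0.0977, 0.1119]
ee_rot: [0.874, -0.486, 0.0, -0.0]
ft_force: [-3.4, -1.1, 6.4]
grip_width: 0.007
```

```bash
python3 - <<'E'
from mv import *
show()
E
```

```text
t 13.75 p [0.5702 0.0977 0.1119] yaw -58.2 F [-3.38 -1.11  6.42] w 0.01 tilt [ 5.e-04 -3.e-04 -1.e+00] q [ 0.21  0.38 -0.56  1.71  0.22  1.12 -1.43]
```

Call:
send_rows --steps '[[[0, 0, 0.001], 0], [[0, 0, 0.002], 0], [[0, 0, 0.003], 0], [[0, 0, 0.004], 0], [[0, 0, 0.005], 0], [[0, 0, 0.006], 0], [[0, 0, 0.007], 0], [[0, 0, 0.008], 0]]'

```text
clock: 14.75
position: [0.5702, 0.0977, 0.1041]
ee_rot: [0.874, -0.486, 0.0, 0.0]
ft_force: [-2.5, -1.1, 8.6]
grip_width: 0.0
```

```bash
python3 - <<'E'
from mv import *
show()
E
```

```text
t 14.75 p [0.5702 0.0977 0.1041] yaw -58.2 F [-2.52 -1.05  8.64] w 0.0 tilt [ 6.e-04 -3.e-04 -1.e+00] q [ 0.21  0.39 -0.56  1.71  0.23  1.1  -1.43]
```

Sinking at about 8 N. I continue the last 1–2 mm until it stops.

Call:
send_rows --steps '[[[0, 0, 0.0005], 0], [[0, 0, 0.001], 0], [[0, 0, 0.0015], 0], [[0, 0, 0.002], 0], [[0, 0, 0.0025], 0], [[0, 0, 0.003], 0], [[0, 0, 0.003], 0], [[0, 0, 0.003], 0]]'

```text
clock: 15.75
position: [0.5704, 0.0977, 0.1029]
ee_rot: [0.874, -0.486, 0.001, 0.0]
ft_force: [-11.0, -2.8, 26.3]
grip_width: -0.0
```

```bash
python3 - <<'E'
from mv import *
show()
snap('side','m'); im,_=load('side','m'); f=lambda a:cv2.resize(a,(500,500),interpolation=cv2.INTER_CUBIC)
cv2.imwrite('pics/m_crop.png',f(im[195:295,230:330])[:,:,::-1])
E
```

```text
t 15.75 p [0.5704 0.0977 0.1029] yaw -58.2 F [-10.99  -2.79  26.27] w -0.0 tilt [ 0.0012 -0.001  -1.    ] q [ 0.21  0.39 -0.56  1.71  0.23  1.1  -1.43]
```

View pics/m_crop.png

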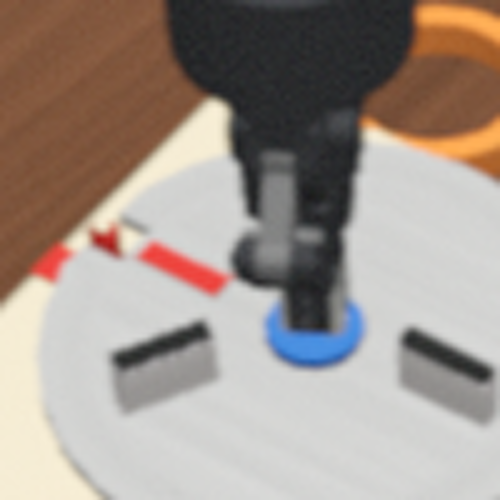

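It has stopped at z = 0.103 with the force rising to 26 N, and the pin (105,238) now shows above the disc. I ease off, lift straight up and clear off sideways.

Call:
send_rows --steps '[[[0, 0, -0.003], 0], [[0, 0, -0.008], 0], [[0, 0, -0.03], 0], [[0, 0, -0.07], 0], [[0, 0, -0.11], 0], [[0.04, 0.025, -0.14], 0], [[0.08, 0.05, -0.14], 0], [[0.12, 0.075, -0.14], 0]]'

```text
clock: 16.8
position: [0.5697, -0.0453, 0.2408]
ee_rot: [0.874, -0.486, 0.0, -0.0]
ft_force: [0.1, -1.0, 0.0]
grip_width: 0.003
```

Call:
send_rows --steps '[[[0.04, 0.025, 0], 0], [[0.08, 0.05, 0], 0], [[0.11, 0.07, 0], 0], [[0.12, 0.08, 0], 0], [[0.12, 0.08, 0], 0], [[0.12, 0.08, 0], 0], [[0.12, 0.08, 0], 0], [[0.12, 0.08, 0], 0]]'

```text
clock: 17.8
position: [0.5653, -0.1871, 0.2404]
ee_rot: [0.874, -0.485, 0.0, -0.0]
ft_force: [-0.5, 0.1, -0.1]
grip_width: 0.001
```

```bash
python3 - <<'E'
from mv import *
from meas import run
show(); snap('top','n'); snap('side','n'); run('top','n',(240,180,372,315),-.01); run('side','n',(195,205,392,370),-.01)
im,d=load('side','n'); im2,d2=load('top','n')
f=lambda a:cv2.resize(a,(400,400),interpolation=cv2.INTER_CUBIC)
cv2.imwrite('pics/n_crop.png',np.hstack([f(im[205:305,230:330]),f(im2[190:290,255:355])])[:,:,::-1])
# depth-based heights before (k) / after (n)
T=np.array(manip.camera_info('top')['pose'])
for t in 'kn':
    im2,d2=load('top',t)
    for nm,(u,v) in dict(cap=(304,246),disc1=(320,262),disc2=(285,255),disc3=(316,215)).items():
        o,r=ray('top',[(u,v)]); dd=np.median(d2[v-2:v+3,u-2:u+3]); print(t,nm,(o+r[0]*dd)[2].round(4))
E
```

```text
t 17.8 p [ 0.5653 -0.1871  0.2404] yaw -58.1 F [-0.52  0.1  -0.08] w 0.0 tilt [ 2.e-04  0.e+00 -1.e+00] q [ 0.58  0.29 -0.42  1.51  0.12  1.36 -0.86]
top blue (np.float64(304.1), np.float64(246.6)) 192 [[0.5699 0.0983 0.103 ]]
top red (np.float64(300.8), np.float64(197.3)) 52 z.107 [0.6721 0.1061 0.097 ] z.065 [0.6798 0.1078 0.065 ]
top red (np.float64(302.1), np.float64(219.8)) 36 z.107 [0.6254 0.1031 0.097 ] z.065 [0.6315 0.1047 0.065 ]
top dark (np.float64(325.2), np.float64(231.0)) 16 z.131 [0.5984 0.0563 0.121 ]
top dark (np.float64(278.5), np.float64(233.8)) 19 z.131 [0.5928 0.148  0.121 ]
top dark (np.float64(305.6), np.float64(272.2)) 16 z.131 [0.5174 0.0942 0.121 ]
side blue (np.float64(292.5), np.float64(260.1)) 222 [[0.5682 0.102  0.103 ]]
side red (np.float64(250.9), np.float64(242.6)) 8 z.107 [0.6545 0.1104 0.097 ] z.065 [0.6778 0.0901 0.065 ]
side red (np.float64(239.2), np.float64(246.8)) 21 z.107 [0.6638 0.1297 0.097 ] z.065 [0.6875 0.1103 0.065 ]
side red (np.float64(266.3), np.float64(248.4)) 41 z.107 [0.6244 0.1046 0.097 ] z.065 [0.6464 0.084  0.065 ]
side dark (np.float64(294.8), np.float64(229.2)) 16 z.131 [0.599  0.0578 0.121 ]
side dark (np.float64(261.5), np.float64(263.9)) 28 z.131 [0.5915 0.1499 0.121 ]
side dark (np.float64(318.4), np.float64(265.7)) 35 z.131 [0.5167 0.098  0.121 ]
side dark (np.float64(366.6), np.float64(297.2)) 16 z.131 [0.4198 0.1035 0.121 ]
side dark (np.float64(329.2), np.float64(348.2)) 39 z.131 [0.4097 0.2096 0.121 ]
k cap 0.1128
k disc1 0.1059
k disc2 0.1063
k disc3 0.1069
n cap 0.1029
n disc1 0.096
n disc2 0.0965
n disc3 0.0966
```

View pics/n_crop.png

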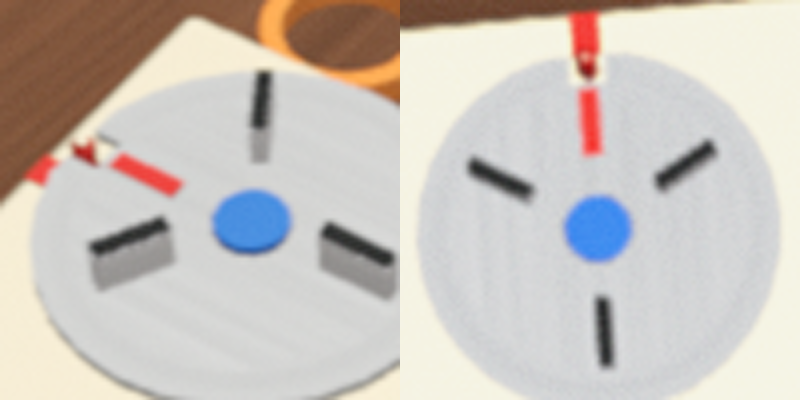

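View pics/n_top.png

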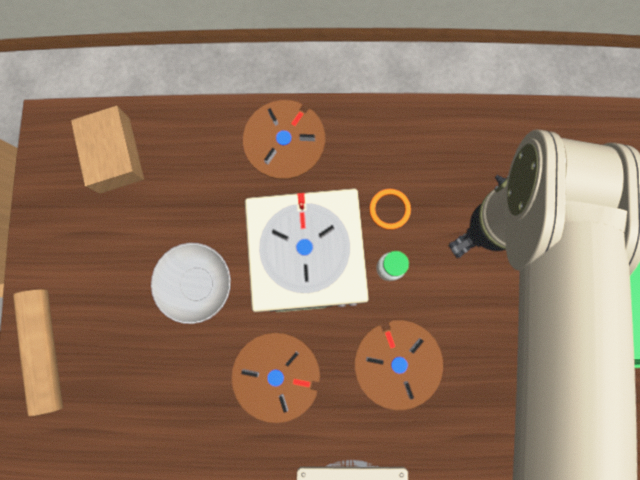

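The cap is down 10 mm (0.1128 to 0.1029), the disc is level and the pin stands in the notch at top px (302,206). The bystanders are where they were, and the arm is clear with about 0.5 N at the wrist.

```bash
python3 -c "
from workcell import manip
print(manip.hand_in())"
```

```text
the job is handed in; nothing more can be done
None
```

The carrier is turned onto the locating pin, pressed fully home, and the job is handed in at about 18 s of the 42 s allowed.

- **Turning:** I pushed one rib clockwise with the shut fingertips, about 78° in all. The top view then put the notch line at 4.7° and the red stripe at 4.9°, with the pin centred in the notch.
- **Pressing:** Only after that check did I press the blue cap. It sank at about 6 to 9 N and stopped; the wrist read 26 N down (11 N sideways) at the stop.
- **Last checks:** Cap height went from 112.8 to 102.9 mm and the disc from about 106.4 to 96.4 mm, level, with the pin showing in the notch. In the last top picture the pan, jar, tape roll and brown look-alikes are where they were. The arm stands clear with about 0.5 N at the wrist.
- **Disagreements:** The side camera placed the cap centre 2 to 4 mm from where the top camera did, and its notch angle was 2 to 2.5° lower. I used the top view for the final alignment. The first push stopped 3.4° short, so I went back behind the same rib and finished the turn.

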